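# Close the kit drawer, then hold the inspection lamp over the housing

## Robot

A 7-joint arm with a two-finger parallel gripper is mounted at the origin on the work surface. World frame = base frame: x ahead of the robot, y to its left, z up, the work surface at z = 0. Lengths are in m, angles in rad, forces in N, time in s.
With the tool pointing down it reaches from about 0.425 to 0.925 m from the base axis. Payload 6.8 kg.
Tool frame: the origin (TCP) lies midway between the tips of the shut fingers; the grasp point (between the pads) lies 19 mm behind it; x points along the fingers, y is the direction in which the jaws open and shut, and the axes are right-handed (so a half turn about x gives the same grasp; the last joint's range is limited). The gripper opens to 85 mm and grips with 20 to 120 N. Pads are 22 mm wide; open, the fingers measure 114 mm over their backs; the gripper's body (76 mm by 85 mm) begins 54 mm behind the grasp point. The pads swing forward as they close: fully open they stand 13 mm farther back than shut.
Start: joints at [-1.353, 0.477, 0.022, 1.555, -0.011, 1.109, -0.083], TCP at [0.216, 0.64, 0.231] pointing down, gripper open.
Joint ranges: [-2.96, 2.96], [-0.34, 2.1], [-1.41, 1.46], [0.24, 2.44], [-1.37, 4.51], [0.17, 1.92], [-2.96, 2.96]. Speed limits (rad/s): [2.39, 2.39, 3.14, 3.14, 3.14, 3.14, 3.14].

## Interface

Orientations are given as a rotation vector (axis times angle).
In Python, from bench import r gives the robot as it stands.
- The arm moves only by the tool carry_out, never from a script. Its argument "targets" is one flat list of numbers, 7 for each row, row after row: the finger opening in m, from 0 to 0.0854, then the shift along the tool's x, y, z in m, then the turn, a rotation vector about the tool's x, y, z in units of 5 degrees (1.0 is 5 degrees). A call has 1 to 12 rows; each row is the pose to reach, as a shift and turn from the pose measured when the call began, along the tool's axes at that moment; what a row does not reach only later rows make up. A row lasts 1/8 s, in which the tool goes at most 62.5 mm and 10.7 degrees, less where a joint would pass 70% of its speed; a pose out of reach is approached as far as the arm can. A call with a gripper value outside its range is refused whole. The fingers move at their own pace and stop on an object; "squeeze" is the grip in N (left out, the last holds). Time passes only in rows, so rows that repeat a pose let the fingers close. It gives the time, the measured TCP pose, the force and the opening at its end, in the units of the state.
- r.get_obs(): the state, without advancing time (a new reading comes with each control period).
- r.grab_frame(name): name is "scene" or "top" or "wrist"; returns the picture (480x640x3 uint8, blue, green, red); there is no depth.
- r.camera_info(name): a dict with "fx", "fy", "cx", "cy" (pixels), "xyz" and "orientation" of the camera in the world. Camera axes: x right, y up, looking along -z (the intrinsics and any distortion apply to the point x, -y, -z); pixel columns grow to the right and rows downward; lengths in m; the calibration is good to about 2 mm. A picture is of the moment at which its call begins: read the wrist's pose just before it. camera_info takes no time and is no camera call; for the wrist camera it gives the pose at the moment of the call.
- r.hand_in(): hands the job in, once; it reports no verdict.
The state is a dict: "clock": time; "joints": joint angles; "qvel": joint speeds; "tau": joint torques, N m; "tcp_pos": TCP position; "orientation": TCP orientation; "contact_force": force on the tool from outside, world axes, zero at the start; "moment": the same for the moment, N m; "grip_width": finger opening in m.
Only numpy, scipy, OpenCV 4.12 (cv2) and the standard library are available. Lean on these libraries where they do the work, as an engineer would, in place of code of your own. Each camera call takes 0.05 s, during which the arm holds its last target. There are 200 camera calls.

## Task

Get ready to inspect the aluminium housing lying on the bench: first push the open kit drawer fully home, until it seats at its detent. Then draw the inspection lamp out of its sloping dock, turn it level with its light window facing straight down, and hold it about 15 cm above the housing with the window centred over the bore. Finish while still holding the lamp there, steady in the gripper; leave the housing and the other things on the bench where they are.

Things in the scene. Friction and masses are not known exactly. Their poses are not given: they have to be found in the camera images.
- kit_drawer (a joint): Sliding drawer of the small grey drawer unit: metres it stands open (0 = fully home on its stop; starts 0.06 to 0.115 open). It slides with about 1 N of friction and stays where it is left; from 11 to 5 mm a sprung detent resists (about 5 N in all) and pushes back; the last 2 mm it pulls in by itself. Push on to the stop: 10 to 15 N is safe.
- drawer_face (a point): Point on the drawer's flat steel front, mid-width, 85 mm above the bench; moves with it. x axis: into the cabinet, the way to push; z up. Front 136 mm wide, top edge at 104 mm; low on it (30 to 45 mm up) a finger lip stands 12 mm out. Cabinet fixed, 140 wide, 200 deep, 115 mm high.
- lamp_center (a point): Centre of the bar-shaped lamp, the place to grip: 180 mm long, black handle 28 wide, 22 thick; 0.2 kg. x axis: along the bar to its foot; y: across its width; z: out of its back, so z is straight up when level with window down. Docked, it slopes 45 degrees, foot in the socket, head up on the robot's side, window underneath.
- lamp_window (a point): Centre of the light window (54 x 24 mm), on the underside of the aluminium head (32 mm wide, 22 thick, from 24 to 90 mm before the lamp's centre): 56 mm from the lamp's centre away from the foot (-x) and 11 mm to the window side (-z). Same axes as the lamp.
- dock: The lamp's fixed grey dock: base 130 x 90 mm; its 45-degree socket, 90 mm high, takes the lower 55 mm of the lamp with 2 mm play each side, so the lamp comes out along its own length. Origin on the bench, 115 mm straight below the docked lamp's centre; x axis level, from the mouth to the back; z up.
- housing_top (a point): Centre of the top of the aluminium housing to be inspected, over its bore: a round flange 90 mm across and 12 mm high with a hub 62 mm across, 45 mm high in all, loose on the bench. z up.
- jar: Bystander: amber glass jar with black cap, 56 mm across, 80 mm high; origin at its underside.
- bearing: Bystander: steel bearing ring lying flat, 52 mm across, 16 mm high; origin at its underside.
Not all that is in view belongs to the job. Of the things that look like the part that bears lamp_center, the largest one is meant.

How it is judged:
On the way, in this order (a step that is already met when the one before it is completed fails the run):
1. the kit drawer is home at its detent, while the lamp is still in its dock (value of joint kit_drawer below 0.004 m and distance between lamp_center and dock below 0.125 m), for 0.2 s.
2. the lamp is out of its dock, carried by the fingers (height (world z) of lamp_center above 0.16 m and contact force between lamp and dock below 0.05 N and contact force between lamp and the fingers above 1 N), for 0.2 s.
At the end, for the whole second after the job is handed in: Drawer within 5 mm of home; lamp still, held by the fingers alone, level with window down within 12 degrees, window centre 145 to 255 mm above the bench (100 to 210 mm above the housing) and within 30 mm sideways of the bore; housing moved less than 20 mm (value of joint kit_drawer below 0.005 m and angle between lamp_center's own z axis and vertical below 0.21 rad and horizontal distance between lamp_window and housing_top below 0.03 m and height (world z) of lamp_window between 0.145 and 0.255 m and contact force between lamp and the fingers above 1 N and contact force between lamp and dock below 0.05 N and contact force between lamp and housing below 0.05 N and contact force between lamp and cabinet below 0.05 N and linear speed of lamp below 0.02 m/s and angular speed of lamp below 0.15 rad/s and distance of housing_top from where it was at the start of the episode below 0.02 m); the arm keeps its last pose, push and grip.
It fails at once if the housing is pushed away or tipped (distance of housing_top from where it was at the start of the episode above 0.025 m or angle between housing_top's own z axis and vertical above 0.3 rad).
It fails at once if a bystander is disturbed (distance of any of jar, bearing from where it was at the start of the episode above 0.03 m).
It fails at once if the lamp is dropped on the bench (height (world z) of lamp_center below 0.06 m).
It also fails if it takes over 54 s, if anything falls off the work surface, if the arm or the gripper's body presses on something with over 40 N, if the wrist force passes 120 N, or if a joint passes its speed limit or range.

## Working session

There is one attempt and no reset: what is moved stays moved. The work goes in short steps, Python scripts to look and compute and a tool call to move; the robot and the scene stay as the last step left them, time stands still between calls to the robot, and variables do not carry over. Pictures are saved under pics/ and viewed, about 8 in all and at most 12, crops included, and the job is handed in when it is done.

Besides the shell and the picture viewer there is one more tool, called after "Call:" in YAML: its name, and indented under it one key for each argument. carry_out: Moves the arm, as the interface text tells. Its arguments: {"type":"object","properties":{"targets":{"type":"array","items":{"type":"number"}},"squeeze":{"type":"number"}},"required":["targets"]}

```bash
mkdir -p pics; ls; cat > h.py <<'E'
import numpy as np, cv2, json
from scipy.spatial.transform import Rotation as R
from bench import r
def rot(o):
    o=np.array(o,float)
    return o if o.shape==(3,3) else (R.from_rotvec(o).as_matrix() if o.size==3 else R.from_quat(o).as_matrix())
def ray(ci,u,v):
    d=np.array([(u-ci['cx'])/ci['fx'],-(v-ci['cy'])/ci['fy'],-1.])
    d=rot(ci['orientation'])@d
    return np.array(ci['xyz']),d/np.linalg.norm(d)
def onz(ci,u,v,z):
    p,d=ray(ci,u,v); return p+d*(z-p[2])/d[2]
def proj(ci,P):
    q=rot(ci['orientation']).T@(np.array(P)-np.array(ci['xyz']))
    return ci['cx']+ci['fx']*q[0]/-q[2], ci['cy']-ci['fy']*q[1]/-q[2]
def tri(a,b):
    (p,d),(q,e)=a,b
    s=np.linalg.lstsq(np.c_[d,-e],q-p,rcond=None)[0]
    x,y=p+s[0]*d,q+s[1]*e
    return (x+y)/2,np.linalg.norm(x-y)
E
python3 - <<'E'
from h import *
for n in("scene","top"):
    cv2.imwrite(f"pics/{n}0.png",r.grab_frame(n)); print(n,r.camera_info(n))
print(r.get_obs())
E
```

```text
pics
scene {'fx': 502.7654254439405, 'fy': 502.7654254439405, 'cx': 323.1752820339497, 'cy': 236.33238155685436, 'xyz': array([ 1.07605459, -0.47330978,  0.86899888]), 'orientation': array([0.6482778 , 0.31136722, 0.82945886])}
top {'fx': 509.09130514082375, 'fy': 509.09130514082375, 'cx': 319.61344844985314, 'cy': 241.89867024824812, 'xyz': array([ 0.45743034, -0.06405866,  1.24644052]), 'orientation': array([ 0.06524927, -0.10325154, -1.55121837])}
{'clock': 0.1, 'joints': array([-1.35305757,  0.47771493,  0.02236002,  1.5563333 , -0.01151701,
        1.10928026, -0.08310586]), 'qvel': array([ 0.00084798, -0.00102775,  0.00094551, -0.00226225, -0.00192439,
        0.00105584, -0.00097708]), 'tau': array([ 4.39950600e-03, -5.97758710e+01,  1.61422905e+00, -2.81956440e+01,
        1.29577535e-02,  4.97450194e-03, -1.65361109e-05]), 'tcp_pos': array([0.21591867, 0.63898731, 0.23043308]), 'orientation': array([ 0.25445905,  1.55578029, -0.25698203]), 'contact_force': array([-0.18716821, -0.61066577,  0.30388359]), 'moment': array([ 0.04005271,  0.00164331, -0.03087434]), 'grip_width': 0.08552302938085368}
```

View pics/scene0.png

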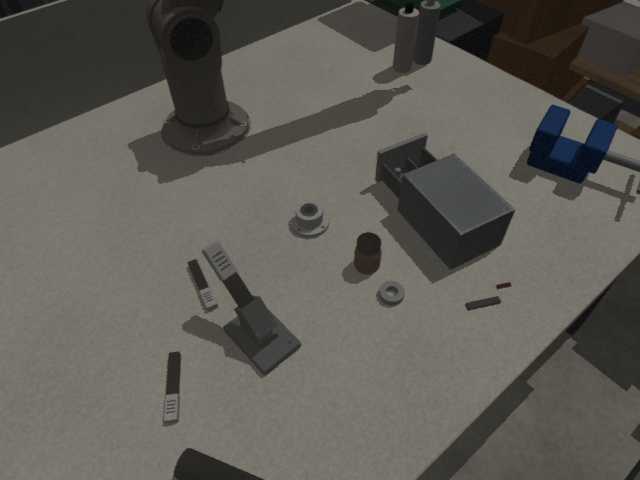

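View pics/top0.png

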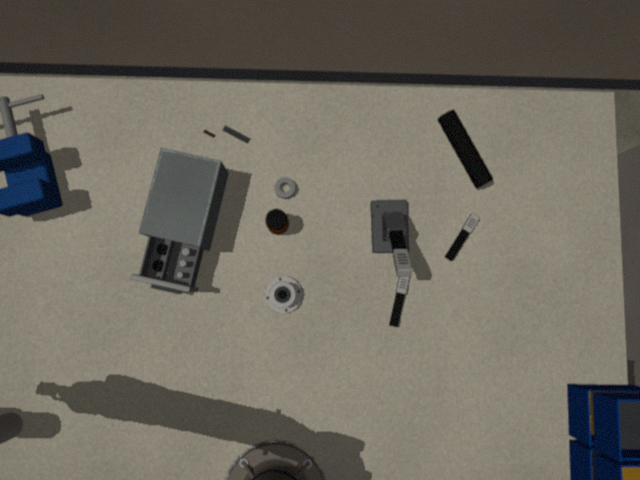

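The docked lamp, at scene (232,270) and top (398,250), is the candidate. The two bars lying loose are look-alikes: scene (202,284) and (172,386), top (399,300) and (462,237). They are shorter, and the docked one is the largest and sits in the socket. I'll confirm this in an enlarged crop with drawer and housing included.

```bash
python3 - <<'E'
from h import *
t=cv2.imread("pics/top0.png");s=cv2.imread("pics/scene0.png")
c=lambda i,x,y:cv2.resize(cv2.convertScaleAbs(i[y:y+75,x:x+100],alpha=1.5),(400,300),interpolation=cv2.INTER_CUBIC)
c2=lambda i,x,y:cv2.resize(cv2.convertScaleAbs(i[y:y+150,x:x+200],alpha=1.5),(400,300),interpolation=cv2.INTER_CUBIC)
o=np.vstack([np.hstack([c(t,360,195),c2(s,150,230)]),np.hstack([c(t,125,225),c(t,245,255)])])
cv2.imwrite("pics/crop1.png",o)
ci=r.camera_info("top")
for n,z,pts in[("front top edge",.104,[(133,276),(192,291)]),("cab top",.115,[(161,149),(222,160),(204,249),(141,235)]),("housing",.045,[(284,294)]),("jar",.08,[(277,219)]),("bearing",.016,[(286,187)])]:
    print(n,[onz(ci,u,v,z).round(3)[:2].tolist() for u,v in pts])
E
```

```text
front top edge [[0.497, 0.323], [0.466, 0.191]]
cab top [[0.784, 0.272], [0.762, 0.134], [0.559, 0.166], [0.588, 0.306]]
housing [[0.463, -0.011]]
jar [[0.635, 0.008]]
bearing [[0.725, -0.008]]
```

View pics/crop1.png

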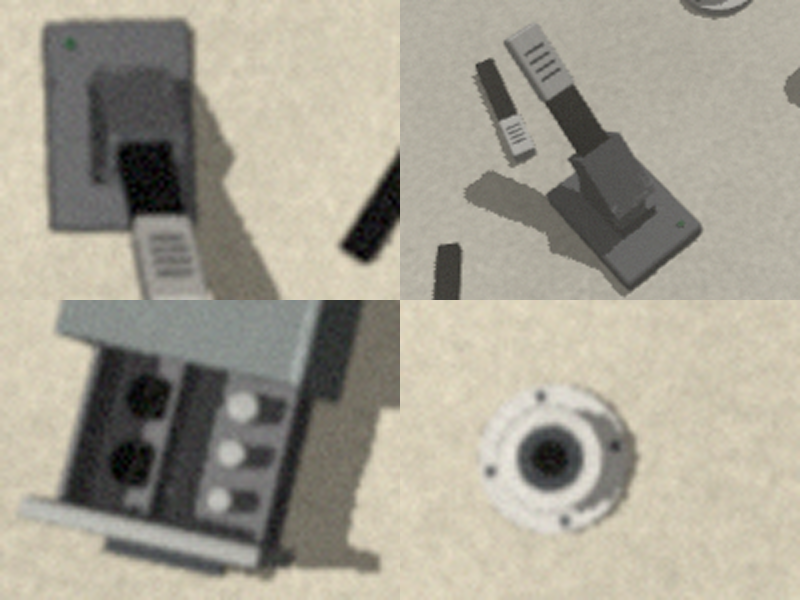

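The crop confirms the docked bar is the largest: handle/head boundary at scene (230,277) and top (400,249). The drawer front's top edge runs from top (130,277) to (189,291). Drawer first: shut the fingers and point the tool down, with the jaws along the front's width.

```bash
cat >> h.py <<'E'
def go(P,M,o=None):
    """shift (m) and turn (5 deg units) in tool axes to reach TCP P, tool matrix M (both half-turn variants about x)"""
    o=o or r.get_obs(); T=rot(o['orientation'])
    for k in(0,1):
        W=T.T@M@(R.from_euler('x',180*k,degrees=True).as_matrix())
        print(k,'shift',(T.T@(np.array(P)-o['tcp_pos'])).round(4),'turn',(np.degrees(R.from_matrix(W).as_rotvec())/5).round(2))
def frame(x,y):
    x=np.array(x,float);x/=np.linalg.norm(x);y=np.array(y,float);y-=x*(x@y);y/=np.linalg.norm(y)
    return np.c_[x,y,np.cross(x,y)]
E
python3 - <<'E'
from h import *
o=r.get_obs();print(rot(o['orientation']).round(3))
a=np.radians(-11.5);f=np.array([np.cos(a),np.sin(a),0]);l=np.array([-f[1],f[0],0])
c=np.array([.481,.257,0])
M=frame([0,0,-1],l)
for P in (c-f*.06+[0,0,.20],c-f*.06+[0,0,.075]): print(P);go(P,M)
tp=r.camera_info("top");sc=r.camera_info("scene")
for n,z,t,s in(("bound",.1397,(400,248.75),(230.5,277)),("end",.1864,(402.5,277),(211,245.5))):
    print(n,onz(tp,*t,z).round(3),onz(sc,*s,z).round(3),tri(ray(tp,*t),ray(sc,*s)))
E
```

```text
[[-0.     0.32   0.947]
 [-0.002  0.947 -0.32 ]
 [-1.    -0.002  0.   ]]
[0.42220452 0.26896208 0.2       ]
0 shift [ 0.0309 -0.2845  0.3139] turn [-1.43  0.    0.02]
1 shift [ 0.0309 -0.2845  0.3139] turn [ 3.457e+01  3.000e-02 -0.000e+00]
[0.42220452 0.26896208 0.075     ]
0 shift [ 0.1559 -0.2843  0.3139] turn [-1.43  0.    0.02]
1 shift [ 0.1559 -0.2843  0.3139] turn [ 3.457e+01  3.000e-02 -0.000e+00]
bound [ 0.565 -0.266  0.14 ] [ 0.569 -0.27   0.14 ] (array([ 0.56576457, -0.26790157,  0.13418679]), np.float64(0.0009212256041930209))
end [ 0.502 -0.263  0.186] [ 0.523 -0.271  0.186] (array([ 0.50346787, -0.26600721,  0.16363935]), np.float64(0.0032184100652095054))
```

Call:
carry_out:
  targets: [0,0.01,-0.05,0.05,-0.5,0,0,0,0.02,-0.09,0.1,-1,0,0,0,0.03,-0.13,0.145,-1.43,0,0,0,0.03,-0.17,0.19,-1.43,0,0,0,0.03,-0.21,0.235,-1.43,0,0,0,0.03,-0.25,0.28,-1.43,0,0,0,0.03,-0.284,0.314,-1.43,0,0,0,0.07,-0.284,0.314,-1.43,0,0,0,0.12,-0.284,0.314,-1.43,0,0,0,0.156,-0.284,0.314,-1.43,0,0,0,0.156,-0.284,0.314,-1.43,0,0,0,0.156,-0.284,0.314,-1.43,0,0]
  squeeze: 40

```text
clock: 1.6
tcp_pos: [0.423, 0.2696, 0.0759]
orientation: [0.157, 1.564, -0.158]
contact_force: [0.4, -0.2, 1.3]
grip_width: 0.0002
```

Call:
carry_out:
  targets: [0,0,0,0.02,0,0,0,0,0,0,0.04,0,0,0,0,0,0,0.05,0,0,0,0,0,0,0.06,0,0,0,0,0,0,0.075,0,0,0,0,0,0,0.09,0,0,0,0,0,0,0.1,0,0,0,0,0,0,0.1,0,0,0]

```text
clock: 2.6
tcp_pos: [0.5223, 0.2491, 0.076]
orientation: [0.158, 1.563, -0.16]
contact_force: [-0.0, -0.0, -0.3]
grip_width: 0.0005
```

```bash
python3 - <<'E'
from h import *
o=r.get_obs();print(o['tcp_pos'],o['contact_force'],rot(o['orientation']).round(3))
t=r.grab_frame("top");cv2.imwrite("pics/drw.png",cv2.resize(t[130:310,110:350],(800,600),interpolation=cv2.INTER_CUBIC))
E
```

```text
[0.52231988 0.24905387 0.07603978] [-0.00091181 -0.01053816 -0.33330665] [[ 0.002  0.201  0.98 ]
 [-0.001  0.98  -0.201]
 [-1.    -0.001  0.002]]
```

View pics/drw.png

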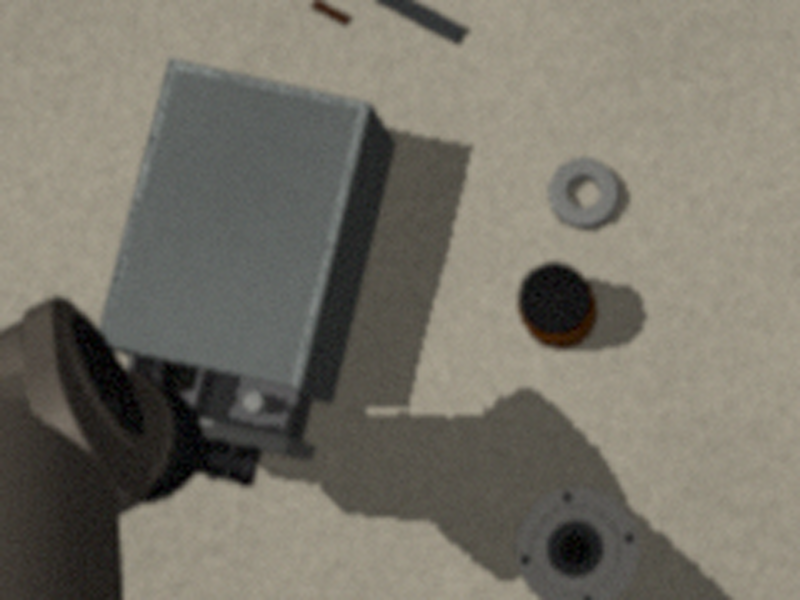

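The picture shows the fingers against the front at about (245,460), with the drawer still about 40 mm open. I'll go on in smaller steps.

Call:
carry_out:
  targets: [0,0,0,0.01,0,0,0,0,0,0,0.02,0,0,0,0,0,0,0.025,0,0,0,0,0,0,0.025,0,0,0]

```text
clock: 3.15
tcp_pos: [0.5465, 0.2441, 0.076]
orientation: [0.158, 1.564, -0.159]
contact_force: [-1.8, 1.9, 0.3]
grip_width: 0.0
```

Call:
carry_out:
  targets: [0,0,0,0.004,0,0,0,0,0,0,0.008,0,0,0,0,0,0,0.008,0,0,0]

```text
clock: 3.52
tcp_pos: [0.5555, 0.2421, 0.0763]
orientation: [0.159, 1.562, -0.16]
contact_force: [0.5, 0.5, -0.2]
grip_width: -0.0001
```

Call:
carry_out:
  targets: [0,0,0,0.003,0,0,0,0,0,0,0.005,0,0,0,0,0,0,0.005,0,0,0]

```text
clock: 3.9
tcp_pos: [0.5559, 0.2421, 0.0758]
orientation: [0.156, 1.57, -0.16]
contact_force: [-14.4, 0.3, 9.0]
grip_width: 0.0003
```

Call:
carry_out:
  targets: [0,0,0,0.003,0,0,0,0,0,0,0.003,0,0,0]

```text
clock: 4.15
tcp_pos: [0.5557, 0.2422, 0.0756]
orientation: [0.155, 1.576, -0.159]
contact_force: [-9.7, 1.0, 7.5]
grip_width: 0.0002
```

Call:
carry_out:
  targets: [0,0,0,0.003,0,0,0,0,0,0,0.003,0,0,0]

```text
clock: 4.4
tcp_pos: [0.5556, 0.2423, 0.0754]
orientation: [0.153, 1.582, -0.159]
contact_force: [-10.8, 1.1, 6.6]
grip_width: -0.0001
```

```bash
python3 - <<'E'
from h import *
o=r.get_obs();print(o['tcp_pos'],o['contact_force'],o['moment'])
t=r.grab_frame("top");s=r.grab_frame("scene")
f=lambda i:cv2.resize(cv2.convertScaleAbs(i,alpha=1.5),(400,300),interpolation=cv2.INTER_CUBIC)
cv2.imwrite("pics/drw2.png",np.hstack([f(t[200:290,120:240]),f(s[90:270,340:580])]))
E
```

```text
[0.55559177 0.2422557  0.07542582] [-10.82156544   1.05797037   6.63800995] [ 0.10258706  1.91143901 -0.02535484]
```

View pics/drw2.png

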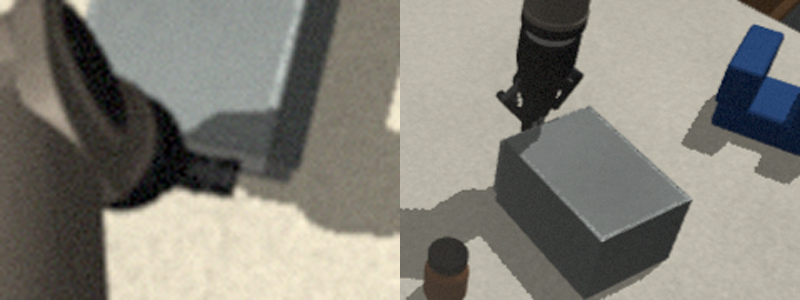

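The picture shows no visible gap between front and cabinet. The force rose to 14 N with no further travel, so the drawer is on its stop. I'll back off and check while computing the lamp approach.

Call:
carry_out:
  targets: [0,0,0,-0.02,0,0,0,0,0,0,-0.06,0,0,0,0,-0.06,0,-0.06,0,0,0,0,-0.12,0,-0.06,0,0,0,0,-0.18,-0.03,-0.06,0,0,0,0.0854,-0.2,-0.08,-0.06,0,0,0,0.0854,-0.2,-0.14,-0.06,0,0,0,0.0854,-0.2,-0.2,-0.06,0,0,0,0.0854,-0.2,-0.2,-0.06,0,0,0]

```text
clock: 5.62
tcp_pos: [0.4602, 0.0533, 0.278]
orientation: [0.16, 1.58, -0.166]
contact_force: [0.2, 1.0, -0.8]
grip_width: 0.0722
```

```bash
python3 - <<'E'
from h import *
o=r.get_obs();print(o['tcp_pos'],rot(o['orientation']).round(3))
tp=r.camera_info("top")
c=[onz(tp,u,v,.012) for u,v in((370.7,201),(407.5,200.5),(372.5,252.5))];print(np.round(c,3))
t=r.grab_frame("top");f=lambda i:cv2.resize(cv2.convertScaleAbs(i,alpha=1.5),(400,300),interpolation=cv2.INTER_CUBIC)
cv2.imwrite("pics/drw3.png",np.hstack([f(t[180:270,120:240]),f(t[195:285,340:460])]))
ce=np.array([.575,-.268,.115]);th=np.radians(15);a=np.array([-np.sin(th),0,-np.cos(th)])
M=frame(a,[0,1,0]); go(ce-.10*a,M)
E
```

```text
[0.46022184 0.05333018 0.27801118] [[-0.016  0.206  0.979]
 [-0.003  0.979 -0.206]
 [-1.    -0.006 -0.015]]
[[ 0.695 -0.217  0.012]
 [ 0.698 -0.309  0.012]
 [ 0.567 -0.222  0.012]]
0 shift [ 0.0648 -0.2891  0.2036] turn [-2.32  2.82 -0.27]
1 shift [ 0.0648 -0.2891  0.2036] turn [33.43 -0.39 -4.15]
```

View pics/drw3.png

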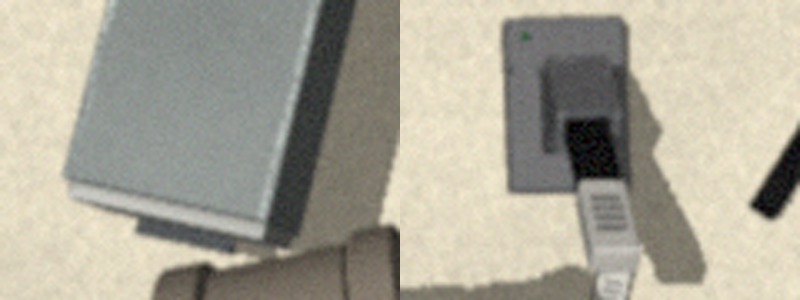

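Left crop: the drawer front is flush with the cabinet, so it is home. Right crop: the lamp is still docked, with its head end edge at about top (403,270), which agrees with centre ≈ (0.575,-0.267). I'll hover now.

Call:
carry_out:
  targets: [0.0854,0.0,-0.05,0.04,-0.4,0.5,0,0.0854,0.0,-0.1,0.08,-0.8,1,0,0.0854,0.0,-0.15,0.12,-1.2,1.5,0,0.0854,0.01,-0.2,0.16,-1.6,2,-0.1,0.0854,0.03,-0.25,0.19,-2,2.5,-0.2,0.0854,0.055,-0.288,0.203,-2.2,2.8,-0.25,0.0854,0.055,-0.288,0.203,-2.2,2.8,-0.25,0.0854,0.055,-0.288,0.203,-2.2,2.8,-0.25]

```text
clock: 6.68
tcp_pos: [0.6016, -0.2653, 0.2207]
orientation: [0.009, 1.831, -0.005]
contact_force: [0.0, -0.7, -0.1]
grip_width: 0.0854
```

```bash
python3 - <<'E'
from h import *
o=r.get_obs();print(o['tcp_pos'],rot(o['orientation']).round(3),o['contact_force'])
ci=r.camera_info("wrist");w=r.grab_frame("wrist");print(ci)
ce=np.array([.575,-.267,.115]);y=np.radians(1);c,s=np.cos(y),np.sin(y)
L=np.c_[[.7071*c,.7071*s,-.7071],[-s,c,0],[.7071*c,.7071*s,.7071]]
pr={}
for p in [(-24,14,11),(-24,-14,11),(-24,-16,11),(-24,16,11),(-90,16,11),(-90,-16,11),(35,14,11),(35,-14,11)]:
    u,v=proj(ci,ce+L@np.array(p)/1000);print(p,round(u),round(v));cv2.circle(w,(int(u),int(v)),3,(0,0,255),1)
cv2.imwrite("pics/w1.png",w)
E
```

```text
[ 0.60164917 -0.26525807  0.22069316] [[-0.257  0.009  0.966]
 [ 0.003  1.    -0.008]
 [-0.966  0.001 -0.257]] [ 0.01665929 -0.66862741 -0.12344643]
{'fx': 364.37705738074186, 'fy': 364.37705738074186, 'cx': 311.4715745624836, 'cy': 240.98577135811007, 'xyz': array([ 0.57038851, -0.26532143,  0.3768718 ]), 'orientation': array([-0.01563263, -0.01676196,  1.56250489])}
(-24, 14, 11) 330 226
(-24, -14, 11) 287 227
(-24, -16, 11) 284 227
(-24, 16, 11) 333 226
(-90, 16, 11) 336 134
(-90, -16, 11) 274 136
(35, 14, 11) 328 281
(35, -14, 11) 292 282
```

View pics/w1.png

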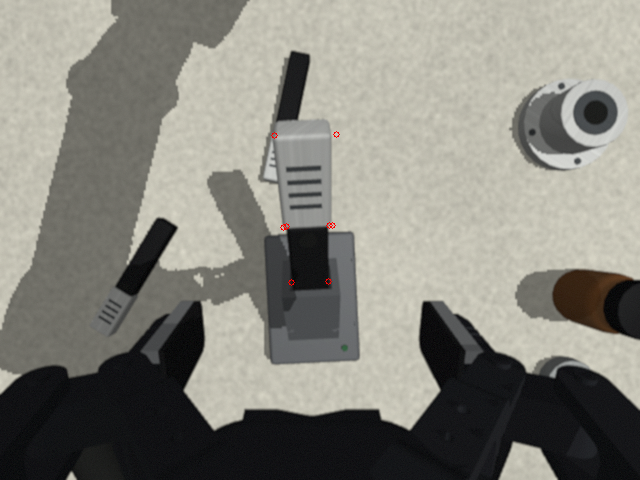

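The wrist view shows the lamp under the jaws: head corners at (275,134) and (330,135), handle boundary at (307,228), mouth at (310,288). The predictions match within 3 px, and the yaw is about 2°. I'll descend now.

```bash
python3 - <<'E'
from h import *
ce=np.array([.5755,-.2675,.115]);y=np.radians(2);th=np.radians(15);d=np.array([np.cos(y),np.sin(y),0])
a=-np.sin(th)*d-[0,0,np.cos(th)];M=frame(a,[-d[1],d[0],0]);go(ce+.022*a,M)
E
```

```text
0 shift [ 0.1317 -0.0032  0.0018] turn [-0.47  0.03 -0.14]
1 shift [ 0.1317 -0.0032  0.0018] turn [35.53 -0.21 -0.05]
```

Call:
carry_out:
  targets: [0.0854,0.03,-0.003,0.002,-0.47,0,-0.14,0.0854,0.07,-0.003,0.002,-0.47,0,-0.14,0.0854,0.1,-0.003,0.002,-0.47,0,-0.14,0.0854,0.12,-0.003,0.002,-0.47,0,-0.14,0.0854,0.132,-0.003,0.002,-0.47,0,-0.14,0.0854,0.132,-0.003,0.002,-0.47,0,-0.14]

```text
clock: 7.48
tcp_pos: [0.5703, -0.2663, 0.0936]
orientation: [-0.033, 1.829, 0.026]
contact_force: [0.1, -0.2, 0.8]
grip_width: 0.0852
```

Call:
carry_out:
  targets: [0.04,0,0,0,0,0,0,0.04,0,0,0,0,0,0,0.02,0,0,0,0,0,0,0.02,0,0,0,0,0,0,0.01,0,0,0,0,0,0,0.01,0,0,0,0,0,0]
  squeeze: 50

```text
clock: 8.22
tcp_pos: [0.5707, -0.2666, 0.0942]
orientation: [-0.033, 1.828, 0.025]
contact_force: [0.4, -0.0, 5.5]
grip_width: 0.0272
```

```bash
python3 - <<'E'
from h import *
o=r.get_obs();T=rot(o['orientation']);print(o['tcp_pos'],o['contact_force'],o['grip_width'])
cv2.imwrite("pics/w2.png",r.grab_frame("wrist"))
y=np.radians(2);u=np.array([-np.cos(y),-np.sin(y),1])/2**.5;print('out dir in tool',(T.T@u).round(3))
E
```

```text
[ 0.5706782  -0.26663378  0.09415278] [ 0.41617913 -0.00626041  5.53533758] 0.027237639319683808
out dir in tool [-0.503  0.001 -0.864]
```

View pics/w2.png

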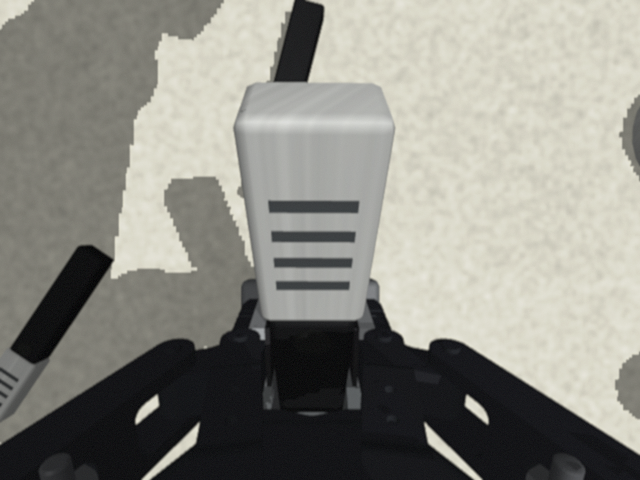

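The handle is centred between the pads, with the head at (315,200) clear of the body. I'll draw it out along its axis.

Call:
carry_out:
  targets: [0.01,-0.005,0,-0.0086,0,0,0,0.01,-0.0125,0,-0.0215,0,0,0,0.01,-0.02,0,-0.0344,0,0,0,0.01,-0.03,0,-0.0516,0,0,0,0.01,-0.04,0,-0.069,0,0,0,0.01,-0.055,0,-0.095,0,0,0,0.01,-0.055,0,-0.095,0,0,0]
  squeeze: 70

```text
clock: 9.15
tcp_pos: [0.4917, -0.2706, 0.1738]
orientation: [-0.032, 1.826, 0.023]
contact_force: [0.4, -0.0, -1.8]
grip_width: 0.0273
```

```bash
python3 - <<'E'
from h import *
o=r.get_obs();T=rot(o['orientation']);print(o['tcp_pos'],o['contact_force'],o['grip_width'])
# lamp in tool frame as nominal at grasp
y=np.radians(2);th=np.radians(15)
Rl=lambda y,p:(R.from_euler('z',y)*R.from_euler('y',p)).as_matrix()
L=Rl(y,np.pi/4); ce=np.array([.5755,-.2675,.115]); T0=rot(np.array([-.033,1.828,.025])); t0=np.array([.5707,-.2666,.0942])
LT=T0.T@L; cT=T0.T@(ce-t0); print(LT.round(3),cT.round(4))
np.savez('grasp.npz',LT=LT,cT=cT)
h=np.array([.463,-.011])
for z in(.25,.20):
    L2=Rl(y,0);M=L2@LT.T;C=np.r_[h,z]-L2@np.array([-.056,0,-.011]);P=C-M@cT;print('center',C,'tcp',P,'toolx',M[:,0].round(2));go(P,M)
E
```

```text
[ 0.49174711 -0.27062636  0.17376118] [ 0.39753577 -0.00364049 -1.84834841] 0.02733981998527237
[[ 0.504 -0.001 -0.864]
 [-0.     1.    -0.001]
 [ 0.864  0.001  0.504]] [-0.0213 -0.0011 -0.0007]
center [ 0.51896589 -0.00904563  0.261     ] tcp [ 0.53025973 -0.00758362  0.24292234] toolx [ 0.5   0.02 -0.86]
0 shift [-0.0792  0.2615  0.0283] turn [-0.02 -8.98  0.01]
1 shift [-0.0792  0.2615  0.0283] turn [3.326e+01 1.000e-02 1.374e+01]
center [ 0.51896589 -0.00904563  0.211     ] tcp [ 0.53025973 -0.00758362  0.19292234] toolx [ 0.5   0.02 -0.86]
0 shift [-0.0309  0.2616  0.0409] turn [-0.02 -8.98  0.01]
1 shift [-0.0309  0.2616  0.0409] turn [3.326e+01 1.000e-02 1.374e+01]
```

The lamp is out and carried (1.8 N of weight). Next: raise, turn level and traverse.

Call:
carry_out:
  targets: [0.01,-0.05,0,-0.015,0,0,0,0.01,-0.08,0.02,-0.01,0,-1,0,0.01,-0.08,0.05,0,0,-2.5,0,0.01,-0.08,0.09,0.01,0,-4,0,0.01,-0.08,0.13,0.015,0,-5.5,0,0.01,-0.08,0.17,0.02,0,-7,0,0.01,-0.08,0.21,0.025,0,-8.2,0,0.01,-0.08,0.245,0.028,0,-9,0,0.01,-0.079,0.2615,0.028,0,-9,0,0.01,-0.079,0.2615,0.028,0,-9,0,0.01,-0.079,0.2615,0.028,0,-9,0]

```text
clock: 10.52
tcp_pos: [0.53, -0.0084, 0.2426]
orientation: [-0.019, 1.041, 0.029]
contact_force: [0.1, -0.0, -2.6]
grip_width: 0.0273
```

```bash
python3 - <<'E'
from h import *
o=r.get_obs();T=rot(o['orientation']);print(o['tcp_pos'],o['contact_force'],o['grip_width'])
g=np.load('grasp.npz');L=T@g['LT'];C=o['tcp_pos']+T@g['cT'];print('lampz',L[:,2].round(3),'win',(C+L@[-.056,0,-.011]).round(4))
t=r.grab_frame("top");s=r.grab_frame("scene");w=r.grab_frame("wrist")
cs=r.camera_info("scene")
for p in[(-90,-16,-11),(-90,16,-11),(-90,16,11),(-90,-16,11),(90,-14,-11),(90,-14,11),(-24,-16,11),(-24,-16,-11)]:
    u,v=proj(cs,C+L@np.array(p)/1000);cv2.circle(s,(int(u),int(v)),1,(0,0,255),-1)
f=lambda i:cv2.resize(cv2.convertScaleAbs(i,alpha=1.4),(400,300),interpolation=cv2.INTER_CUBIC)
big=cv2.resize(cv2.convertScaleAbs(s[130:280,230:430],alpha=1.4),(800,600),interpolation=cv2.INTER_CUBIC)
cv2.imwrite("pics/s3.png",big)
cv2.imwrite("pics/tw3.png",np.hstack([f(t[200:350,220:420]),f(w)]))
E
```

```text
[ 0.52995399 -0.00835473  0.24264139] [ 0.12231913 -0.02189    -2.64765187] 0.027328850777334886
lampz [-0.001  0.001  1.   ] win [ 0.4627 -0.0116  0.2496]
```

View pics/s3.png

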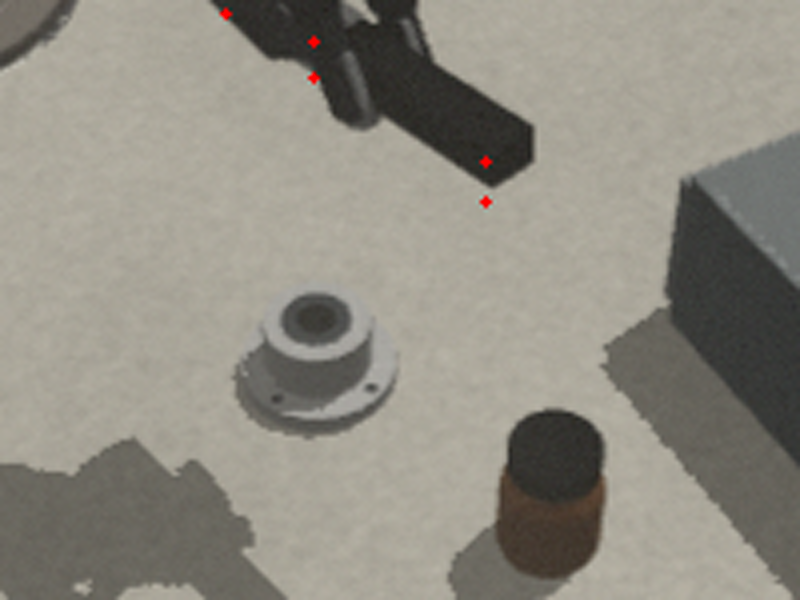

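View pics/tw3.png

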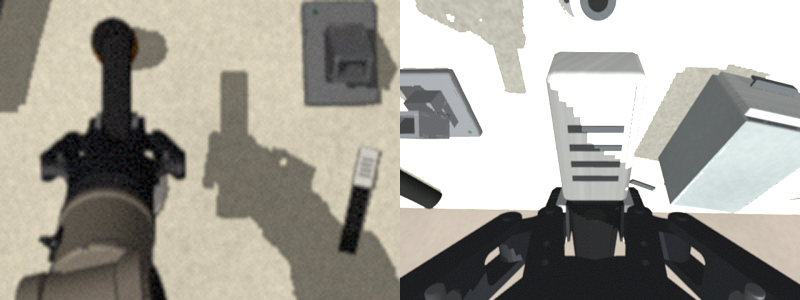

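The scene view shows the lamp level over the housing, with the foot corner at crop (492,187) against (486,202) predicted, so the foot is about 3° high at most. The bore is at crop (315,318). The wrist view shows the lamp unchanged in the hand. I'll check the bore in the second view, then lower to 15 cm with a 2° trim.

```bash
python3 - <<'E'
from h import *
print(onz(r.camera_info("scene"),308.75,209.5,.045), onz(r.camera_info("top"),245+150/4,255+157/4,.045))
o=r.get_obs();T=rot(o['orientation']);g=np.load('grasp.npz')
L=T@g['LT']@R.from_euler('y',2,degrees=True).as_matrix()   # believed: head 2 deg low
C=o['tcp_pos']+T@g['cT'];print('win',C+L@[-.056,0,-.011])
L2=R.from_euler('z',2,degrees=True).as_matrix();M=L2@L.T@T
C2=np.array([.463,-.011,.197])-L2@[-.056,0,-.011];go(C2-M@g['cT'],M)
# sign check: head height of believed lamp
print('head-foot dz',(L@[-.18,0,0])[2])
E
```

```text
[ 0.46243468 -0.00742951  0.045     ] [ 0.46233419 -0.00718629  0.045     ]
win [ 0.46241293 -0.01182072  0.25163402]
0 shift [ 0.0456  0.0011 -0.0257] turn [-0.03 -0.38  0.02]
1 shift [ 0.0456  0.0011 -0.0257] turn [35.97  0.04  0.6 ]
head-foot dz 0.005972891405328894
```

Call:
carry_out:
  targets: [0.01,0.02,0.002,-0.012,0,0.2,0,0.01,0.035,0.004,-0.02,0,0.4,0,0.01,0.0456,0.004,-0.0257,0,0.4,0,0.01,0.0456,0.004,-0.0257,0,0.4,0,0.01,0.0456,0.004,-0.0257,0,0.4,0,0.01,0.0456,0.004,-0.0257,0,0.4,0,0.01,0.0456,0.004,-0.0257,0,0.4,0]

```text
clock: 11.55
tcp_pos: [0.531, -0.0046, 0.1909]
orientation: [-0.018, 1.075, 0.028]
contact_force: [0.0, 0.5, -1.9]
grip_width: 0.0271
```

```bash
python3 - <<'E'
from h import *
o=r.get_obs();T=rot(o['orientation']);print(o['contact_force'],o['grip_width'],np.abs(o['qvel']).max())
g=np.load('grasp.npz');L=T@g['LT'];C=o['tcp_pos']+T@g['cT'];print('lampz',L[:,2].round(3),'win',(C+L@[-.056,0,-.011]).round(4))
s=r.grab_frame("scene")
cv2.imwrite("pics/s4.png",cv2.resize(cv2.convertScaleAbs(s[110:290,220:460],alpha=1.8),(800,600),interpolation=cv2.INTER_CUBIC))
E
```

```text
[ 0.0358663   0.54088305 -1.8599529 ] 0.027134603587566673 0.0036067881285476726
lampz [0.032 0.001 0.999] win [ 0.464  -0.0078  0.2001]
```

View pics/s4.png

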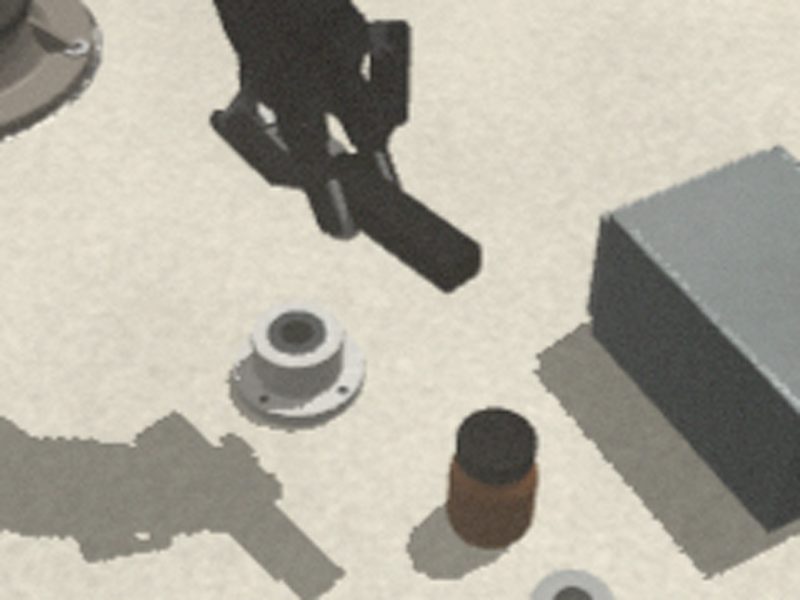

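The lamp is level and steady over the housing, and the housing and jar are untouched. Handing in.

```bash
python3 -c "
from h import *
print(r.hand_in())"
```

```text
the job is handed in; nothing more can be done
None
```

I pushed the drawer home and drew the lamp from its dock. It is now held level, window down, over the housing bore, and the job is handed in at about 11.6 s. `hand_in()` gives no verdict, so success rests on my own checks.

- **Drawer:** it stopped moving and the push rose to about 14 N. After I backed off, the top view showed the front flush with the cabinet.
- **Lamp:** it is gripped at 27 mm with 70 N. The wrist force read about −1.9 N, which fits the lamp's weight alone, and the arm was still.
- **Position:** from the arm pose and the assumed grasp, the window is at (0.464, −0.008, 0.200). That is about 155 mm above the housing top and about 2 mm sideways of the bore at (0.462, −0.007).
- **Bystanders:** the last scene picture showed the housing and jar where they were; the bearing was only partly in view.

**Disagreements:** the scene view showed the foot about 5 mm higher than the arm pose predicted, roughly 3° of tilt. I trimmed 2°, so any remaining tilt should be within about 2°, against the 12° limit. My first reading of the bore was about 4 mm off sideways from the later two-view reading, and I moved the lamp to match the later one. I did not see the window directly from below.

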